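Pack the rubber printer feet down their tube with the push rod

TASK

One of the two clear tubes on the bench has its column of three rubber printer feet stuck near the mouth. Take the slim wooden push rod from its stand and, holding it, push the feet down that tube until they sit firmly on its bottom, then let go and leave the rod standing in the tube on top of the feet.

Things in the scene. Friction and masses are not known exactly. Their poses are not given: they have to be found in the camera images.
- rod: Slim wooden push rod, upright, 170 mm, 56 to 112 g: round shaft 22 mm thick, 110 mm long; above it a round handle 28 mm thick, 60 mm long. Origin: centre of the foot end; z towards the handle. Starts loose in a 36 mm hole, 30 mm deep, of a fixed black block 85 mm square, 40 mm high (hole floor 10 mm up). A rod with equal handle but 50 mm shaft stands in a like block and does not fit the tubes.
- tube: The clear tube to pack, fixed upright on a round grey foot 76 mm wide, 15 mm high. Bore 42 mm, outside 49 mm; rim 115 mm and inner floor 18 mm above the origin, which is the centre of the underside, on the bench; z up. An equal tube nearby already has its feet packed at the bottom.
- feet (a joint): How far (m) the column of three black rubber feet (41 mm wide, 42 mm tall in all) has slid down that tube: at 0 its top is 110 mm above the bench (5 mm below the rim), at 0.050 it sits on the tube's floor, top 60 mm above the bench. Starts at 0 to 0.015. Snug: slides under a push of 6 to 8 N, stays where left, no springback; the rod's weight does not move it.

How it is judged:
On the way, in this order (a step that is already met when the one before it is completed fails the run):
1. the held slim rod reaches into the mouth of the tube while the feet are not yet home (contact force between the fingers and rod above 1 N and horizontal distance between rod and tube below 0.014 m and z of rod in the frame of tube below 0.114 m and value of joint feet below 0.04 m), for 0.04 s.
2. the held rod has pushed the feet down to the tube's bottom (within 4 mm) (contact force between the fingers and rod above 1 N and horizontal distance between rod and tube below 0.014 m and z of rod in the frame of tube below 0.072 m and value of joint feet above 0.046 m), for 0.1 s.
At the end, for the whole second after the job is handed in: The feet are within 4 mm of the tube's bottom, and the slim rod stands released and at rest in the tube: its foot end within 14 mm of the tube's axis and no more than 72 mm above the bench, leaning less than 28 degrees (value of joint feet above 0.046 m and horizontal distance between rod and tube below 0.014 m and z of rod in the frame of tube between 0.05 and 0.072 m and angle between rod's own z axis and vertical below 0.5 rad and linear speed of rod below 0.03 m/s); the robot touches nothing.
It also fails if it takes over 42 s, if anything falls off the work surface, if the arm or the gripper's body presses on something with over 40 N, if the wrist force passes 120 N, or if a joint passes its speed limit or range.

ROBOT

A 6-joint arm with a two-finger parallel gripper is mounted at the origin on the work surface. World frame = base frame: x ahead of the robot, y to its left, z up, the work surface at z = 0. Lengths are in m, angles in rad, forces in N, time in s.
With the tool pointing down it reaches from about 0.35 to 0.975 m from the base axis. Payload 4.9 kg.
Tool frame: the origin (TCP) lies on the front face of the gripper's body, between the roots of the fingers; the fingertips stand ctrl.finger_overhang ahead of it and the grasp point (between the pads) lies 54 mm ahead of it (ctrl.finger_overhang is the distance from the TCP to the fingertips, in m); z points along the fingers, y is the line along which they close (so a half turn about z gives the same grasp; the last joint's range is limited). The gripper opens to 85 mm and grips with 20 to 120 N. Pads are 22 mm wide; open, the fingers measure 114 mm over their backs; the gripper's body (76 mm by 85 mm) begins 54 mm behind the grasp point. The pads swing forward as they close: fully open they stand 13 mm farther back than shut.
Start: joints at [-1.401, 0.053, 1.613, -0, 1.476, -0.119], TCP at [0.178, -0.599, 0.304] pointing down, gripper open.
Joint ranges: [-3.01, 3.01], [-1.01, 2.22], [0.06, 2.58], [-1.02, 4.17], [0.09, 2.62], [-3.14, 3.14]. Speed limits (rad/s): [2.57, 2.57, 3.14, 3.14, 3.14, 3.14].

INTERFACE

Orientations are given as a rotation vector (axis times angle).
In Python, from station import ctrl, vision gives the robot as it stands. The module is installed in compiled form; this text tells all that it offers.
- The arm moves only by the tool drive_tool, never from a script. Its argument "rows" is a list of rows, each a list of 2 entries, a list of its own where there are three numbers: the shift along the tool's x, y, z in m, then the turn about the tool's z in rad. A call has 1 to 10 rows; each row shifts and turns the commanded pose from where the row before left it, along the tool's axes as they then stand; what a row does not reach is not made up. A row lasts 1/10 s, in which the tool goes at most 50 mm and 8.59 degrees, less where a joint would pass 70% of its speed; a pose out of reach is approached as far as the arm can. A call with a gripper value outside its range is refused whole. "jaw" is the closure, from 0 (fully open) to 1 (shut), set as the call begins (left out, the last holds). The fingers move at their own pace and stop on an object; "grip_force" is the grip in N (left out, the last holds). Time passes only in rows, so rows that do not move let the fingers close. It gives the time, the measured TCP pose, the force, the opening and the grip force at its end, in the units of the state.
- ctrl.get_obs(): the state, without advancing time (a new reading comes with each control period).
- vision.get_image(name): name is "scene" or "top" or "wrist"; returns a dict with "image" (400x640x3 uint8, blue, green, red), "vertical_fov" (degrees; the focal length in pixels is half the picture's height over the tangent of half this angle, whatever the lens; pixels are square), "cx", "cy" (the principal point, pixels), "R" (3x3) and "t" (3): a world point X has camera coordinates R X + t. Camera axes: x right, y down, z forward; pixel columns grow to the right and rows downward; lengths in m; the calibration is good to about 2 mm. A picture is of the moment at which its call begins. There is no depth.
- ctrl.finish_job(): hands the job in; it is judged then, once.
The state is a dict: "t": time; "q": joint angles; "dq": joint speeds; "effort": joint torques, N m; "tool_pos": TCP position; "tool_rot": TCP orientation; "contact_force": force on the tool from outside, world axes, zero at the start; "wrist_torque": the same for the moment, N m; "opening": finger opening in m; "grip_force": force on a finger pad.
Only numpy, scipy, OpenCV 4.12 (cv2) and the standard library are available. Lean on these libraries where they do the work, as an engineer would, in place of code of your own. Each camera call takes 0.05 s, during which the arm holds its last target. There are 200 camera calls.

## Working session

There is one attempt and no reset: what is moved stays moved. The work goes in short steps, Python scripts to look and compute and a tool call to move; the robot and the scene stay as the last step left them, time stands still between calls to the robot, and variables do not carry over. Pictures are saved under pics/ and viewed, at most 13 in all, crops included, and the job is handed in when it is done.

Besides the shell and the picture viewer there is one more tool, called after "Request:" in YAML: its name, and indented under it one key for each argument. drive_tool: Moves the arm, as the interface text tells. Its arguments: {"type":"object","properties":{"rows":{"type":"array","items":{"type":"array"}},"jaw":{"type":"number"},"grip_force":{"type":"number"}},"required":["rows"]}

```bash
mkdir -p pics; cat > h.py <<'E'
import numpy as np,cv2
from station import ctrl,vision
def cam(n):
    d=vision.get_image(n);f=d["image"].shape[0]/2/np.tan(np.radians(d["vertical_fov"])/2)
    d["K"]=np.array([[f,0,d["cx"]],[0,f,d["cy"]],[0,0,1]]);d["R"]=np.array(d["R"]);d["t"]=np.array(d["t"]);return d
def plane(d,u,v,z):
    c=-d["R"].T@d["t"];r=d["R"].T@np.linalg.solve(d["K"],[u,v,1]);return c+r*(z-c[2])/r[2]
def proj(d,X):
    p=d["K"]@(d["R"]@np.array(X)+d["t"]);return p[:2]/p[2]
E
python3 - <<'E'
from h import *
import pickle
o=ctrl.get_obs();print(o["tool_pos"],o["tool_rot"],o["opening"],ctrl.finger_overhang,o["t"])
D={n:cam(n) for n in("scene","top","wrist")}
pickle.dump(D,open("d0.pkl","wb"))
for n,d in D.items(): cv2.imwrite(f"pics/{n}0.png",d["image"]);print(n,-d["R"].T@d["t"],d["R"].round(2).tolist())
E
```

```text
[ 0.17792067 -0.5986544   0.30267905] [-3.10690031e+00 -4.51776362e-01  1.11642955e-04] 0.08535670237583272 0.0726 0.0
scene [ 1.26535716 -0.14811103  0.67112019] [[0.17, 0.98, 0.01], [0.6, -0.1, -0.8], [-0.78, 0.14, -0.61]]
top [0.35098332 0.00363744 1.14396738] [[0.02, -1.0, 0.03], [-0.99, -0.02, -0.16], [0.16, -0.02, -0.99]]
wrist [ 0.2420497  -0.58022252  0.3723509 ] [[0.29, -0.96, -0.0], [-0.92, -0.28, 0.26], [-0.25, -0.07, -0.96]]
```

View pics/scene0.png

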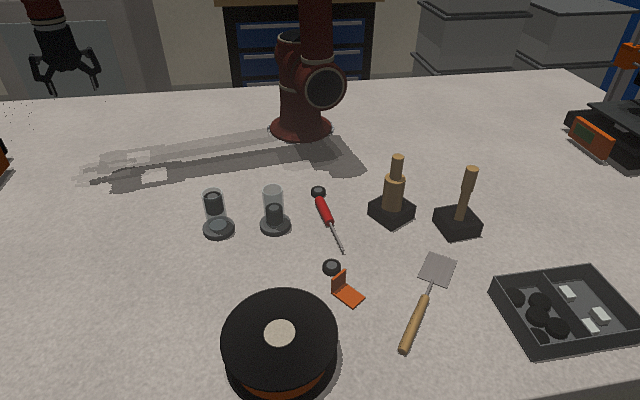

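View pics/top0.png

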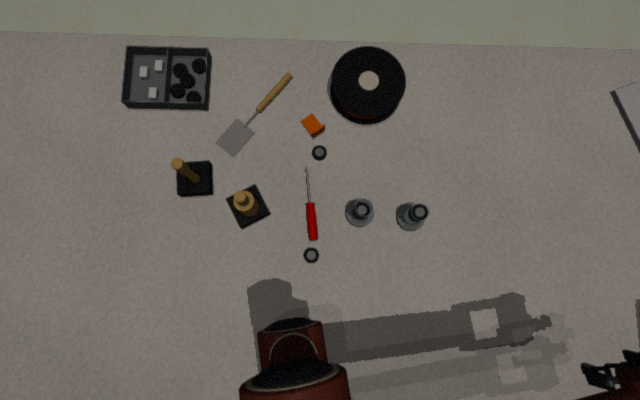

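The scene view shows the tube to pack on the left at (217,210), with its feet high. The other tube is at (274,210), and the slim rod stands in the right block at (465,200). In the top view they are at (412,215), (360,212) and (190,172).

```bash
python3 - <<'E'
from h import *
import pickle
D=pickle.load(open("d0.pkl","rb"))
s,t=D["scene"]["image"],D["top"]["image"]
z=lambda im,x,y,w,h:cv2.resize(im[y:y+h,x:x+w],(400,300),interpolation=cv2.INTER_CUBIC)
cv2.imwrite("pics/z.png",cv2.convertScaleAbs(np.vstack([np.hstack([z(s,420,155,80,90)[:, :],z(s,187,175,80,60)]),np.hstack([z(t,160,145,80,60),z(t,372,185,80,60)])]),alpha=1.5))
E
```

```text
(no output)
```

View pics/z.png

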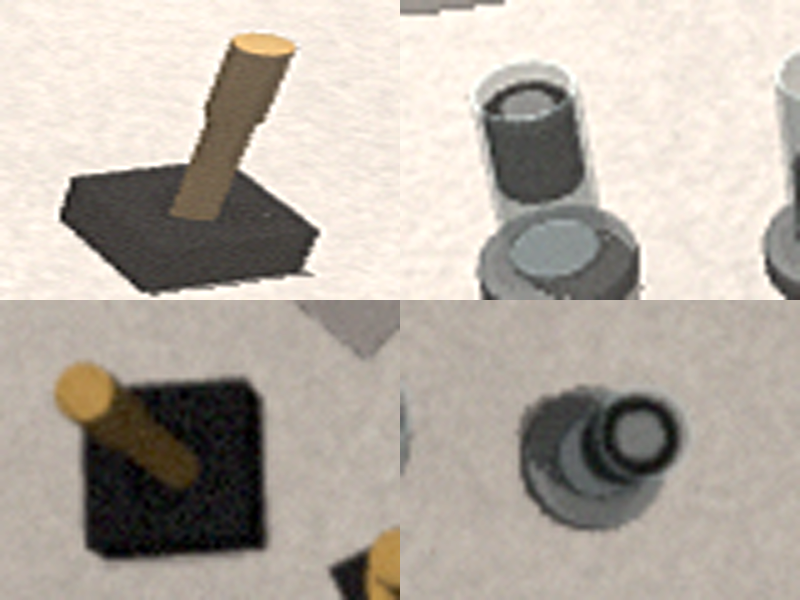

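```bash
python3 - <<'E'
from h import *
import pickle
D=pickle.load(open("d0.pkl","rb"))
s,t=D["scene"],D["top"]
P=lambda d:d["K"]@np.c_[d["R"],d["t"]]
def tri(a,b):
    X=cv2.triangulatePoints(P(s),P(t),np.array(a,float),np.array(b,float)).ravel();X=X[:3]/X[3];return X.round(4),(proj(s,X)-a).round(1)
print("rodtop",tri((472.6,168.5),(177,163.6)))
for z in(.165,.17,.175): print(z,plane(s,472.6,168.5,z)[:2],plane(t,177,163.6,z)[:2])
print("tube top",plane(t,420,212,.115),plane(t,410.4,216.4,.012),"scene",plane(s,212,194.2,.115))
# block from top view
m=(t["image"].max(2)<45).astype(np.uint8);m[:, :168]=0;m[:,225:]=0;m[:150]=0;m[205:]=0
# block corners on top face z=.04 (zoom px -> full)
for q in[(250,380),(262,545),(90,548)]: print("corner",plane(t,160+q[0]*.2,145+(q[1]-300)*.2,.04 if q[1]<400 else .04).round(4))
print("shaft at block (top)",plane(t,160+183*.2,145+(473-300)*.2,.04),"scene",plane(s,459.4,155+212*.3,.04),"scene axis@", plane(s,420+197*.2,155+205*.3,.04))
E
```

```text
rodtop (array([0.5839, 0.3104, 0.1775]), array([-1.1,  0.2]))
0.165 [0.56624409 0.32485424] [0.58601021 0.31226179]
0.17 [0.57315068 0.32018178] [0.58480983 0.31068551]
0.175 [0.58005728 0.31550932] [0.58360945 0.30910924]
tube top [ 0.49156424 -0.26404726  0.115     ] [ 0.49330725 -0.26491402  0.012     ] scene [ 0.50041753 -0.2626256   0.115     ]
corner [0.625  0.2665 0.04  ]
corner [0.5376 0.2553 0.04  ]
corner [0.5341 0.3433 0.04  ]
shaft at block (top) [0.57461338 0.29820562 0.04      ] scene [0.59240421 0.30897856 0.04      ] scene axis@ [0.58507191 0.31240038 0.04      ]
```

Request:
drive_tool:
  rows:
    - [[0.028,-0.0385,-0.0025],0]
    - [[0.028,-0.0385,-0.0025],0]
    - [[0.028,-0.0385,-0.0025],0]
    - [[0.028,-0.0385,-0.0025],0]
    - [[0.028,-0.0385,-0.0025],0]
    - [[0.028,-0.0385,-0.0025],0]
    - [[0.028,-0.0385,-0.0025],0]
    - [[0.028,-0.0385,-0.0025],0]
    - [[0.028,-0.0385,-0.0025],0]
    - [[0.028,-0.0385,-0.0025],0]
  jaw: 0
  grip_force: 60

```text
t: 1.15
tool_pos: [0.3367, -0.1484, 0.3288]
tool_rot: [3.109, 0.451, 0.001]
contact_force: [2.6, 0.2, -0.5]
opening: 0.0855
grip_force: 0.0
```

Request:
drive_tool:
  rows:
    - [[0.028,-0.0385,-0.0025],0]
    - [[0.028,-0.0385,-0.0025],0]
    - [[0.028,-0.0385,-0.0025],0]
    - [[0.028,-0.0385,-0.0025],0]
    - [[0.028,-0.0385,-0.0025],0]
    - [[0.028,-0.0385,-0.0025],0]
    - [[0.028,-0.0385,-0.0025],0]
    - [[0.028,-0.0385,-0.0025],0]
    - [[0.028,-0.0385,-0.0025],0]
    - [[0,0,0],0]

```text
t: 2.15
tool_pos: [0.4801, 0.2577, 0.3502]
tool_rot: [-3.107, -0.46, 0.003]
contact_force: [-0.8, -0.6, -1.0]
opening: 0.0853
grip_force: 0.0
```

```bash
python3 - <<'E'
from h import *
import pickle
o=ctrl.get_obs();print(o["tool_pos"],o["tool_rot"],o["t"])
d=cam("wrist");pickle.dump((d,o),open("w1.pkl","wb"));cv2.imwrite("pics/w1.png",cv2.convertScaleAbs(d["image"],alpha=1.5))
print(proj(d,[.584,.311,.18]))
E
```

```text
[0.48012817 0.25768904 0.35018436] [-3.10674008e+00 -4.60010659e-01  2.91837071e-03] 2.15
[288.11161307  39.36043019]
```

View pics/w1.png

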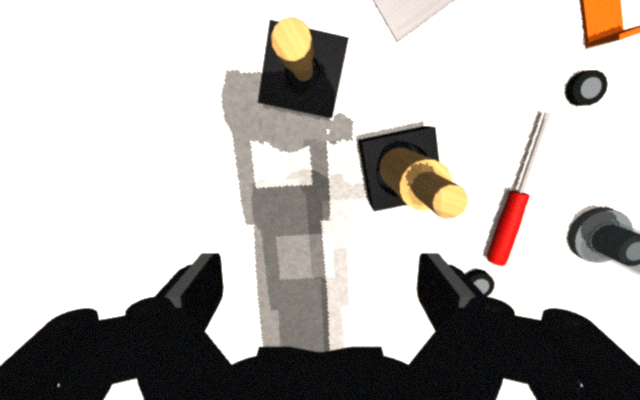

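The wrist view shows the slim rod's top at (292,38). Its shaft enters the block near (303,72), and the block's corners are at (275,22), (347,38), (332,117) and (258,102).

```bash
python3 - <<'E'
from h import *
import pickle
d,o=pickle.load(open("w1.pkl","rb"));T=pickle.load(open("d0.pkl","rb"))
im=d["image"]
hsv=cv2.cvtColor(im,cv2.COLOR_BGR2HSV);roi=np.zeros(im.shape[:2],bool);roi[:110,255:345]=1
m=((hsv[...,1]>70)&(hsv[...,2]>90)&roi).astype(np.uint8)
c=max(cv2.findContours(m,0,2)[0],key=cv2.contourArea);e=cv2.minEnclosingCircle(c);print("cap",e,cv2.boundingRect(c))
for z in(.175,.18):print(z,plane(d,*e[0],z),plane(d,292,38,z))
print("blk",np.mean([plane(d,*p,.04) for p in[(275,22),(347,38),(332,117),(258,102)]],0))
print("shaft",plane(d,303,72,.04))
w=o["tool_pos"];R=cv2.Rodrigues(np.array(o["tool_rot"]))[0];print(R.round(3))
for z in (.175,.18):print("delta tool",R.T@(plane(d,292,38,z)-w))
# rod length check in tops view: radius
E
```

```text
cap ((291.2845153808594, 39.13812255859375), 22.175457000732422) (271, 17, 41, 45)
0.175 [0.58559129 0.30967844 0.175     ] [0.58641548 0.30940036 0.175     ]
0.18 [0.58474672 0.30900183 0.18      ] [0.58555407 0.30872943 0.18      ]
blk [0.58168654 0.30734424 0.04      ]
shaft [0.58071597 0.30702814 0.04      ]
[[ 0.957  0.29  -0.002]
 [ 0.29  -0.957  0.001]
 [-0.002 -0.001 -1.   ]]
delta tool [ 0.11700864 -0.01847485  0.17500935]
delta tool [ 0.11598129 -0.01808855  0.1700106 ]
```

Request:
drive_tool:
  rows:
    - [[0.0385,-0.006,0],0]
    - [[0.0385,-0.006,0],0]
    - [[0.0385,-0.006,0.03],0]
    - [[0,0,0.03],0]
    - [[0,0,0.03],0]
    - [[0,0,0.03],0]
    - [[0,0,0.026],0]
    - [[0,0,0],0]
    - [[0,0,0],0]

```text
t: 3.1
tool_pos: [0.5851, 0.3029, 0.2056]
tool_rot: [3.109, 0.451, -0.001]
contact_force: [0.5, -0.1, -0.2]
opening: 0.0854
grip_force: 0.0
```

```bash
python3 - <<'E'
from h import *
o=ctrl.get_obs();print(o["tool_pos"],o["contact_force"],o["t"])
d=cam("wrist");s=cam("scene")["image"]
cv2.imwrite("pics/w2.png",cv2.convertScaleAbs(np.hstack([d["image"][:400,120:520],cv2.resize(s[90:290,370:570],(400,400))]),alpha=1.5))
E
```

```text
[0.58510753 0.3028509  0.2055802 ] [ 0.49811383 -0.08655141 -0.17626308] 3.1
```

View pics/w2.png

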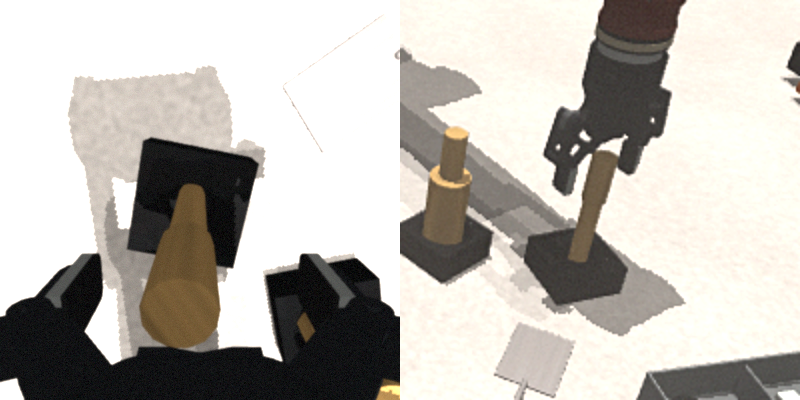

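The rod's handle is between the fingers, with its top at (180,310) in the crop, about 6 mm left of centre. I'll shift over and then close.

Request:
drive_tool:
  rows:
    - [[0.001,-0.0055,0],0]
    - [[0,0,0],0]

```text
t: 3.4
tool_pos: [0.5852, 0.3101, 0.2074]
tool_rot: [-3.108, -0.453, -0.005]
contact_force: [0.2, -1.2, 0.3]
opening: 0.0855
grip_force: 0.0
```

Request:
drive_tool:
  rows:
    - [[0,0,0],0]
    - [[0,0,0],0]
    - [[0,0,0],0]
    - [[0,0,0],0]
    - [[0,0,0],0]
    - [[0,0,0],0]
    - [[0,0,0],0]
    - [[0,0,0],0]
  jaw: 1
  grip_force: 60

```text
t: 4.2
tool_pos: [0.5847, 0.3093, 0.2055]
tool_rot: [-3.109, -0.452, -0.0]
contact_force: [-0.2, -0.1, 0.8]
opening: 0.0269
grip_force: 58.9
```

Request:
drive_tool:
  rows:
    - [[0,0,-0.015],0]
    - [[0,0,-0.03],0]
    - [[0,0,-0.035],0]
    - [[0,0,-0.035],0]
    - [[0,0,-0.035],0]
    - [[0,0,-0.03],0]
    - [[0,0,0],0]
    - [[0,0,0],0]

```text
t: 5.0
tool_pos: [0.5846, 0.3093, 0.3867]
tool_rot: [-3.108, -0.452, -0.003]
contact_force: [-0.6, -0.0, -1.0]
opening: 0.0266
grip_force: 59.0
```

```bash
python3 - <<'E'
from h import *
import pickle
o=ctrl.get_obs();print(o["tool_pos"],o["contact_force"],o["t"],o["opening"])
d=cam("wrist");s=cam("scene");pickle.dump((d,s,o),open("w3.pkl","wb"))
for z,n in((.2,"foot guess"),):
  X=np.array(o["tool_pos"])-[0,0,.1945];print(proj(d,X)-[120,0],(proj(s,X)-[370,40])*2, (proj(s,X+[0,0,.17])-[370,40])*2)
cv2.imwrite("pics/w3.png",cv2.convertScaleAbs(np.hstack([d["image"][:400,120:520],cv2.resize(s["image"][40:240,370:570],(400,400))]),alpha=1.5))
E
```

```text
[0.58464652 0.30933901 0.38666367] [-0.59675688 -0.03399941 -0.96707551] 5.0 0.026613389115906782
[199.13891961 197.53334606] [205.52320747 246.66706791] [246.31343631  98.32544081]
```

View pics/w3.png

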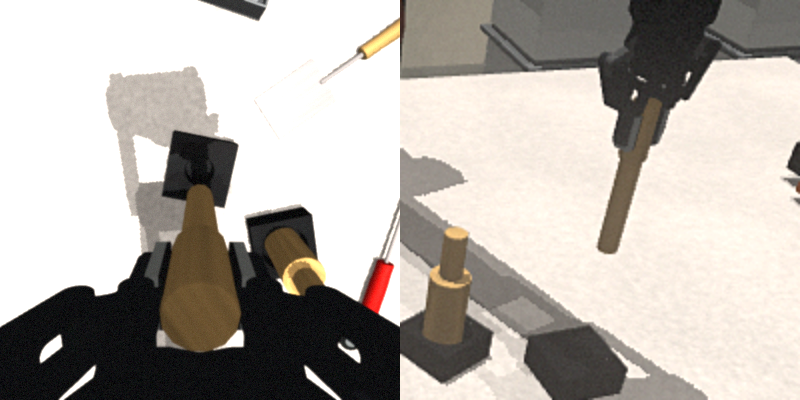

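The held rod's foot is at (201,195) in the wrist crop and (208,249) in the scene crop. Both agree with an aligned rod to within about 2 mm. Next I carry it to the tube.

Request:
drive_tool:
  rows:
    - [[-0.012,0.018,0],0]
    - [[-0.025,0.037,0],0]
    - [[-0.025,0.037,0],0]
    - [[-0.025,0.037,0],0]
    - [[-0.025,0.037,0],0]
    - [[-0.025,0.037,0],0]
    - [[-0.025,0.037,0],0]
    - [[-0.025,0.037,0],0]
    - [[-0.025,0.037,0],0]
    - [[-0.025,0.037,0],0]

```text
t: 6.1
tool_pos: [0.456, -0.0959, 0.3831]
tool_rot: [-3.107, -0.452, 0.005]
contact_force: [1.0, -0.8, -0.7]
opening: 0.0266
grip_force: 59.2
```

Request:
drive_tool:
  rows:
    - [[-0.025,0.037,0],0]
    - [[-0.025,0.037,0],0]
    - [[-0.025,0.037,0],0]
    - [[-0.025,0.037,0],0]
    - [[-0.012,0.018,0],0]
    - [[0,0,0],0]
    - [[0,0,0],0]

```text
t: 6.8
tool_pos: [0.3969, -0.2854, 0.3835]
tool_rot: [-3.106, -0.45, 0.003]
contact_force: [-0.0, -0.1, -1.0]
opening: 0.0268
grip_force: 59.2
```

```bash
python3 - <<'E'
from h import *
import pickle
o=ctrl.get_obs();print(o["tool_pos"],o["tool_rot"],o["contact_force"],o["t"],o["opening"])
d=cam("wrist");t=cam("top");pickle.dump((d,t,o),open("w4.pkl","wb"))
print(proj(d,[.492,-.264,.115]),proj(d,[.492,-.264,.015]))
cv2.imwrite("pics/w4.png",cv2.convertScaleAbs(d["image"],alpha=1.5))
E
```

```text
[ 0.39692178 -0.2854146   0.38352308] [-3.10598169e+00 -4.50074423e-01  2.70385059e-03] [-0.00582    -0.13685603 -0.97821561] 6.8 0.026762788823546844
[326.77224457  81.51544502] [325.38107955  89.04066525]
```

View pics/w4.png

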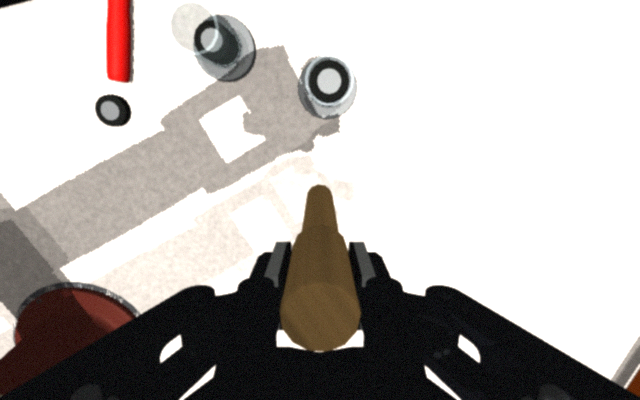

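The wrist view shows the column's top at (329,81), the tube foot's disc at about (328,88) and the rod's tip edge at (319,186). The tube is where the top view put it.

```bash
python3 - <<'E'
from h import *
import pickle
d,t,o=pickle.load(open("w4.pkl","rb"))
p=np.array(o["tool_pos"]);R=cv2.Rodrigues(np.array(o["tool_rot"]))[0]
a=plane(d,329,81,.107);b=plane(d,328,88,.012);print(a,b)
X=p+R@[0,0,.1945];print("foot",X,proj(d,X),"edge",proj(d,X+R@[.011,0,0]),"seen 319,185")
T=np.array([(a[0]+.492)/2,(a[1]-.2643)/2,0]);print("delta",R.T@(T-X), T)
E
```

```text
[ 0.49382279 -0.2659184   0.107     ] [ 0.4943667  -0.26682638  0.012     ]
foot [ 0.39650169 -0.28485247  0.18902434] [319.11203313 197.11559096] edge [319.11058214 184.2110181 ] seen 319,185
delta [0.09828467 0.00907428 0.18887194] [ 0.49291139 -0.2651092   0.        ]
```

Request:
drive_tool:
  rows:
    - [[0.02,0.002,0],0]
    - [[0.035,0.003,0],0]
    - [[0.028,0.003,0.01],0]
    - [[0.015,0.001,0.02],0]
    - [[0,0,0.02],0]
    - [[0,0,0],0]
    - [[0,0,0],0]
    - [[0,0,0],0]

```text
t: 7.7
tool_pos: [0.4941, -0.2662, 0.337]
tool_rot: [3.107, 0.453, 0.003]
contact_force: [0.8, -0.9, -0.9]
opening: 0.0266
grip_force: 59.2
```

```bash
python3 - <<'E'
from h import *
o=ctrl.get_obs();p=np.array(o["tool_pos"]);R=cv2.Rodrigues(np.array(o["tool_rot"]))[0]
X=p+R@[0,0,.1945];print(X,o["contact_force"],o["t"],"delta",R.T@([.4929,-.2651,.115]-X))
d=cam("wrist");s=cam("scene")
cv2.imwrite("pics/w5.png",cv2.convertScaleAbs(np.hstack([d["image"][:400,120:520],cv2.resize(s["image"][100:250,140:290],(400,400))]),alpha=1.5))
E
```

```text
[ 0.49451609 -0.26645479  0.14254785] [ 0.82398239 -0.92227329 -0.89626678] 7.7 delta [-0.00120294 -0.00181058  0.0275428 ]
```

View pics/w5.png

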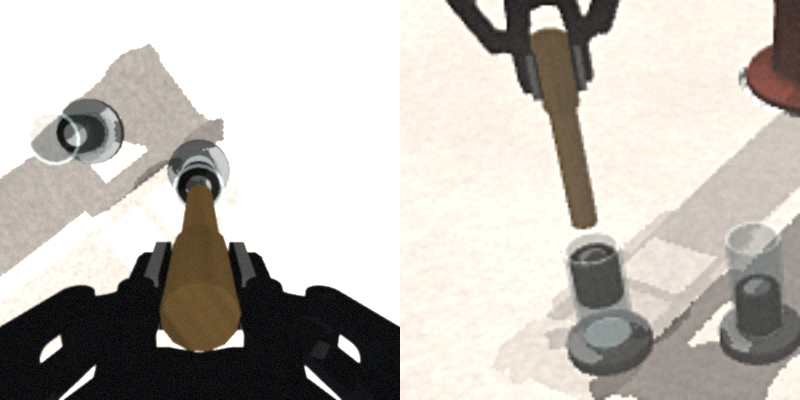

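The rod is above the tube mouth in both crops: tip at (200,187) on the left, and at (583,222) over the rim at (592,245) on the right. I'll descend.

Request:
drive_tool:
  rows:
    - [[-0.001,-0.001,0.01],0]
    - [[0,0,0.01],0]
    - [[0,0,0.01],0]
    - [[0,0,0.006],0]
    - [[0,0,0.006],0]
    - [[0,0,0.006],0]
    - [[0,0,0],0]

```text
t: 8.5
tool_pos: [0.4925, -0.2656, 0.287]
tool_rot: [-3.108, -0.452, 0.001]
contact_force: [0.2, -0.0, -1.0]
opening: 0.0268
grip_force: 59.2
```

Request:
drive_tool:
  rows:
    - [[0,0,0.006],0]
    - [[0,0,0.006],0]
    - [[0,0,0.006],0]
    - [[0,0,0.006],0]
    - [[0,0,0.004],0]
    - [[0,0,0],0]
    - [[0,0,0],0]

```text
t: 9.2
tool_pos: [0.4926, -0.2657, 0.2592]
tool_rot: [3.109, 0.452, 0.0]
contact_force: [-0.4, 0.9, 1.0]
opening: 0.0266
grip_force: 59.5
```

Request:
drive_tool:
  rows:
    - [[0,0,0.003],0]
    - [[0,0,0.001],0]
    - [[0,0,0],0]

```text
t: 9.5
tool_pos: [0.4927, -0.2657, 0.2555]
tool_rot: [3.109, 0.452, 0.0]
contact_force: [-0.3, 0.7, 3.1]
opening: 0.0266
grip_force: 59.7
```

Request:
drive_tool:
  rows:
    - [[0,0,0.001],0]
    - [[0,0,0.001],0]
    - [[0,0,0],0]

```text
t: 9.8
tool_pos: [0.493, -0.2658, 0.2552]
tool_rot: [3.108, 0.452, 0.002]
contact_force: [-2.0, 3.3, 9.3]
opening: 0.0266
grip_force: 60.5
```

Request:
drive_tool:
  rows:
    - [[0,0,0.002],0]
    - [[0,0,0],0]
    - [[0,0,0],0]

```text
t: 10.1
tool_pos: [0.4933, -0.2659, 0.2551]
tool_rot: [3.108, 0.452, 0.003]
contact_force: [-3.2, 4.7, 15.5]
opening: 0.0267
grip_force: 61.5
```

```bash
python3 - <<'E'
from h import *
o=ctrl.get_obs();print(o["tool_pos"],o["contact_force"],o["t"])
s=cam("scene")["image"]
cv2.imwrite("pics/s6.png",cv2.convertScaleAbs(cv2.resize(s[110:260,140:320],(720,600),interpolation=cv2.INTER_CUBIC),alpha=1.5))
E
```

```text
[ 0.49334337 -0.26593923  0.25506852] [-3.19341515  4.69506012 15.51717217] 10.1
```

View pics/s6.png

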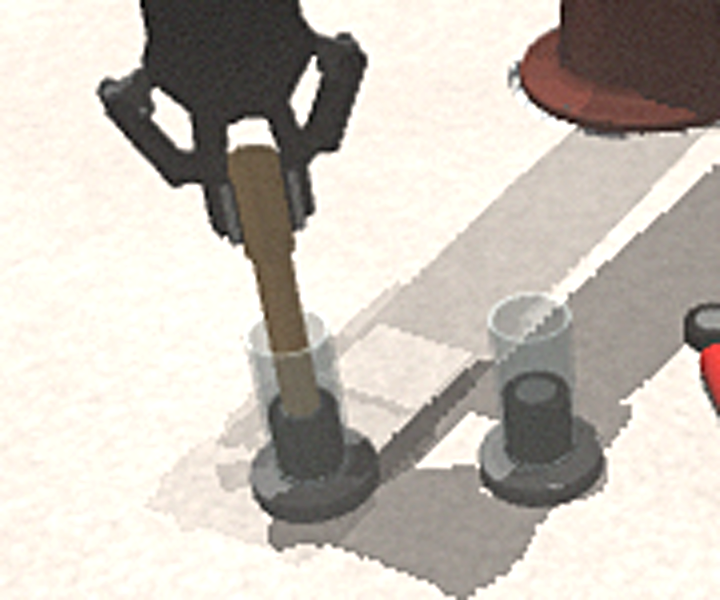

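The view shows the feet column at the tube's bottom, level with the packed neighbour (tops at about (300,400) and (540,385)), and the rod standing on it. The push force climbs without any motion, so the feet are home. I'll relieve the push and release.

Request:
drive_tool:
  rows:
    - [[0,0,-0.002],0]
    - [[0,0,-0.001],0]
    - [[0,0,0],0]

```text
t: 10.45
tool_pos: [0.4928, -0.2658, 0.2552]
tool_rot: [3.108, 0.452, 0.001]
contact_force: [-1.1, 2.3, 7.1]
opening: 0.027
grip_force: 59.9
```

Request:
drive_tool:
  rows:
    - [[0,0,0],0]
    - [[0,0,0],0]
    - [[0,0,0],0]
    - [[0,0,0],0]
    - [[0,0,0],0]
    - [[0,0,0],0]
  jaw: 0.5

```text
t: 11.05
tool_pos: [0.4926, -0.2657, 0.2543]
tool_rot: [-3.109, -0.452, 0.0]
contact_force: [0.3, 0.7, -0.8]
opening: 0.0425
grip_force: 0.0
```

```bash
python3 - <<'E'
from h import *
o=ctrl.get_obs();print(o["tool_pos"],o["contact_force"],o["t"],o["opening"],o["grip_force"])
s=cam("scene")["image"];d=cam("wrist")["image"]
cv2.imwrite("pics/s7.png",cv2.convertScaleAbs(np.hstack([d[:400,120:520],cv2.resize(s[100:250,140:290],(400,400))]),alpha=1.5))
E
```

```text
[ 0.49255216 -0.2657118   0.2542608 ] [ 0.28930288  0.69820459 -0.77286846] 11.05 0.04249133034527414 0.0
```

View pics/s7.png

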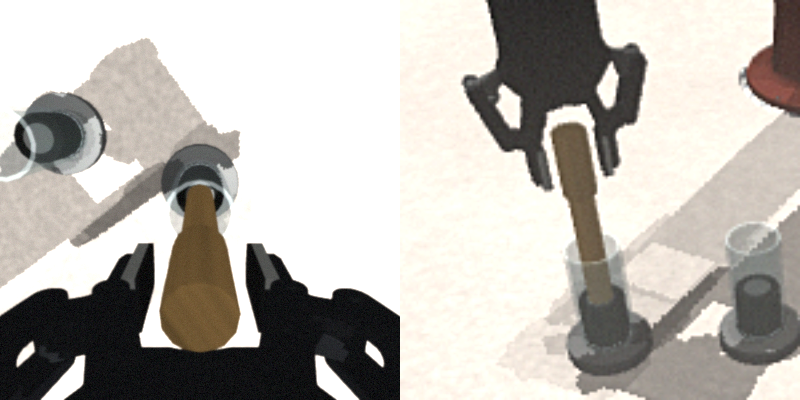

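The rod stands upright and free between the fingers, with its handle top at (200,315) on the left and the whole rod visible at (580,210) on the right. I'll open fully and retreat straight up.

Request:
drive_tool:
  rows:
    - [[0,0,0],0]
    - [[0,0,0],0]
    - [[0,0,0],0]
    - [[0,0,0],0]
    - [[0,0,-0.01],0]
    - [[0,0,-0.02],0]
    - [[0,0,-0.03],0]
    - [[0,0,-0.03],0]
    - [[0,0,-0.03],0]
    - [[0,0,-0.02],0]
  jaw: 0

```text
t: 12.15
tool_pos: [0.4928, -0.2659, 0.3983]
tool_rot: [3.106, 0.452, 0.005]
contact_force: [-0.6, -0.4, 0.4]
opening: 0.0853
grip_force: 0.0
```

Request:
drive_tool:
  rows:
    - [[0,0,0],0]
    - [[0,0,0],0]
    - [[0,0,0],0]
    - [[0,0,0],0]

```text
t: 12.55
tool_pos: [0.4922, -0.2654, 0.3923]
tool_rot: [-3.107, -0.452, 0.004]
contact_force: [-0.4, 0.4, 0.1]
opening: 0.0855
grip_force: 0.0
```

```bash
python3 - <<'E'
from h import *
o=ctrl.get_obs();print(o["tool_pos"],o["contact_force"],o["t"])
s=cam("scene")["image"]
cv2.imwrite("pics/s8.png",cv2.convertScaleAbs(cv2.resize(s[100:250,140:290],(500,500)),alpha=1.5))
E
```

```text
[ 0.49219934 -0.26543198  0.39234588] [-0.39709255  0.41437726  0.07504412] 12.55
```

View pics/s8.png

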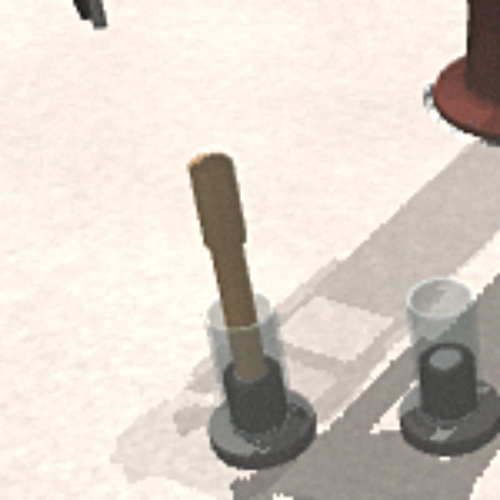

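The rod stands upright on the packed feet in the tube (rod at (230,260)), and the gripper is clear of it.

```bash
python3 -c "
from station import ctrl;print(ctrl.finish_job())"
```

```text
the job is handed in; nothing more can be done
None
```

The feet are pushed to the bottom of the tube, the slim rod is released and standing upright on them, and the job is handed in at about 12.6 s; no verdict was returned.

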